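Seat the logger housing's cap and hold the gauge probe on its test spot

TASK

With empty fingers, press the proud cap of the leaning logger housing fully home while the probe is still in its stand. Then lift the spring-tipped gauge probe out of its stand and hold it square to the cap's sloping face, its tip inside the printed ring and its spring lightly pressed in, about halfway and not bottomed. Never push hard with the probe, leave the loose bench things alone, and finish while still gripping the probe there, with only its tip touching the housing.

Things in the scene. Friction and masses are not known exactly. Their poses are not given: they have to be found in the camera images.
- housing: Fixed logger housing: an aluminium canister 74 mm across in a cradle with two grey cheeks on a dark 120 x 110 mm base plate that stands on the worktop. Origin: centre of the base's underside. The canister's axis leans 0.22 rad (12.6 degrees) from vertical toward the housing's -x side, which faces roughly to the robot.
- cap (a joint): Press-in cap of the housing, a grey disc 74 mm across and 9 mm thick, sliding along the canister's axis. Value in m: 0 = 8 mm proud, 0.008 = fully home against a rigid stop. About 10 N of friction resists it; no spring, it stays where it is pushed. It starts 5 to 8 mm proud.
- cap_centre (a point): Centre of the cap's flat top face; moves with the cap. z points out of the face along the canister's axis (leaning 0.22 rad from vertical), x uphill along the face, y across it. With the cap home it is at (-0.0085, 0, 0.1177) m in the housing's frame. A flat vent plug 14 mm across and 2 mm high is centred 26 mm from it toward -y; the rest of the face is flat.
- cap_spot (a point): Centre of the test spot: bare cap surface inside a thin dark printed ring, 16 mm inside and 21 mm outside diameter. It lies at x +6 mm, y +17 mm from cap_centre on the face; same axes as cap_centre.
- stand: Fixed probe stand: dark 80 x 80 mm base with an upright black sleeve, 38 mm across and 21 mm bore, its rim 60 mm above the worktop. Origin: centre of the base's underside. Its yaw is that of the probe in it.
- probe: Loose gauge probe, about 0.12 kg, upright in the sleeve, tip down. Origin: centre of the underside of its steel collar (30 mm across, 6 mm thick) that rests on the sleeve's rim; z up the barrel, away from the tip. Square white grip 22 x 22 mm at z = 6 to 52 mm, sides along x and y; black button above to z = 57. Below: nose 16 mm across to z = -33, then the plunger, 8 mm across, to z = -45.
- plunger (a joint): The probe's spring-loaded plunger. Value in m: 0 = fully out, grows as it is pressed in, bottoms at 0.008. The spring gives 1.5 N at 0 and 0.5 N more for each mm (3.5 N at 4 mm).
- probe_tip (a point): The round end of the plunger, 45 mm below the probe's origin when the plunger is out.
- vial_b: Small screw-cap vial, 27 mm across, 58 mm high, standing on the bench. Leave alone. Origin: centre of its underside.
- forceps_fine: Fine forceps lying flat, 126 mm long. Leave alone. Origin: their centre, underside.
- pen_1: Marker pen lying flat, 135 mm long, 17 mm thick. Leave alone. Origin: its centre, underside.

How it is judged:
By the outcome, as a careful person would: the job done as asked, in the order asked, and still so for the second after the job is handed in, while the arm keeps its last pose, push and grip.
It also fails if it takes over 48 s, if anything falls off the work surface, if the arm or the gripper's body presses on something with over 40 N, if the wrist force passes 120 N, or if a joint passes its speed limit or range.

ROBOT

A 7-joint arm with a two-finger parallel gripper is mounted at the origin on a cart in front of the work surface, level with it; the furniture and walls round the work are solid. World frame = base frame: x ahead of the robot, y to its left, z up, the work surface at z = 0. Lengths are in mm, angles in degrees, forces in N, time in s.
With the tool pointing down it reaches from about 400 to 850 mm from the base axis. Payload 4.5 kg.
Tool frame: the origin (TCP) lies at the very end of the fingers, on their centre line; the grasp point (between the pads) lies 19 mm behind it; z points along the fingers, y is the line along which they close (so a half turn about z gives the same grasp; the last joint's range is limited). The gripper opens to 85 mm and grips with 20 to 120 N. Pads are 22 mm wide; open, the fingers measure 114 mm over their backs; the gripper's body (76 mm by 85 mm) begins 54 mm behind the grasp point. The pads swing forward as they close: fully open they stand 13 mm farther back than shut.
Start: joints at [-62.75, 39.483, -11.15, 89.685, 9.013, 51.709, -12.324], TCP at [267.214, 565.023, 231.317] pointing down, gripper open.
Joint ranges: [-172.22, 172.22], [-26.19, 119.32], [-84.43, 86.54], [7.71, 146.69], [-57.33, 237.33], [2.42, 119.75], [-152.13, 152.13]. Speed limits (degrees/s): [147.25, 147.25, 180, 180, 180, 180, 180].

INTERFACE

Orientations are given as [roll, pitch, yaw] about the fixed x, y, z axes, in that order (R = Rz(yaw) Ry(pitch) Rx(roll)).
In Python, from cell import arm, vision, job gives the robot as it stands.
- The arm moves only by the tool send_rows, never from a script. Its argument "deltas" is one flat list of numbers, 7 for each row, row after row: the shift along the tool's x, y, z each as a share of 1 m, from -1 to 1, then the turn, a rotation vector about the tool's x, y, z each as a share of 180 degrees, from -1 to 1, then the opening, from -1 (shut) to 1 (fully open). In form: [dx, dy, dz, ax, ay, az, grip, dx, dy, dz, ax, ay, az, grip, ...]. A call has 1 to 20 rows; each row is the pose to reach, as a shift and turn from the pose commanded when the call began, along the tool's axes at that moment, turning the shorter way round; what a row does not reach only later rows make up. A row lasts 1/8 s, in which the tool goes at most 62.5 mm and 10.7 degrees, less where a joint would pass 70% of its speed; a pose out of reach is approached as far as the arm can. A call with a number of a shift or a turn outside -1 to 1 is refused whole. A call with a gripper value outside its range is refused whole. The fingers move at their own pace and stop on an object; "squeeze" is the grip in N (left out, the last holds). Time passes only in rows, so rows that repeat a pose let the fingers close. It gives the time, the measured TCP pose, the force, the opening and the grip force at its end, in the units of the state.
- arm.observe(): the state, without advancing time (a new reading comes with each control period).
- vision.camera(name): name is "scene" or "top"; returns (picture, depth): 400x640x3 uint8, red, green, blue; 400x640 float32, mm along the optical axis (not along the pixel's ray), 0 where there is no reading.
- vision.get_calibration(name): a dict with "fov_y" (degrees; the focal length in pixels is half the picture's height over the tangent of half this angle, whatever the lens; pixels are square), "cx", "cy" (the principal point, pixels), "world_from_camera" (4x4, takes a point from camera to world coordinates). Camera axes: x right, y down, z forward; pixel columns grow to the right and rows downward; lengths in mm; the calibration is good to about 2 mm. A picture is of the moment at which its call begins. get_calibration takes no time and is no camera call.
- job.job_done(): hands the job in; it is judged then, once.
The state is a dict: "clock": time; "joint_pos": joint angles; "joint_vel": joint speeds; "joint_efforts": joint torques, N m; "tcp_pos": TCP position; "eef_rot": TCP orientation; "force": force on the tool from outside, world axes, zero at the start; "torque": the same for the moment, N m; "grip_width": finger opening in mm; "gripper_force": force on a finger pad.
Only numpy, scipy, OpenCV 4.12 (cv2) and the standard library are available. Lean on these libraries where they do the work, as an engineer would, in place of code of your own. Each camera call takes 0.05 s, during which the arm holds its last target. There are 200 camera calls.

## Working session

There is one attempt and no reset: what is moved stays moved. The work goes in short steps, Python scripts to look and compute and a tool call to move; the robot and the scene stay as the last step left them, time stands still between calls to the robot, and variables do not carry over. Pictures are saved under pics/ and viewed, at most 10 in all, crops included, and the job is handed in when it is done.

Besides the shell and the picture viewer there is one more tool, called after ">>>" as name(argument=value, ...) on one line, values as JSON. send_rows: Moves the arm, as the interface text tells. Its arguments: {"type":"object","properties":{"deltas":{"type":"array","items":{"type":"number","minimum":-1,"maximum":1}},"squeeze":{"type":"number"}},"required":["deltas"]}

```bash
mkdir -p pics; ls; python3 - <<'E'
from cell import arm, vision, job
import cv2, numpy as np
print(arm.observe())
for n in("scene","top"):
    p,d=vision.camera(n); c=vision.get_calibration(n); print(n,c)
    cv2.imwrite(f"pics/{n}0.png",p[:,:,::-1]); np.savez(f"{n}0.npz",p=p,d=d)
E
```

```text
pics
{'clock': 0.0, 'joint_pos': array([-62.75102461,  39.53385146, -11.1450836 ,  89.74692317,
         9.01540397,  51.7095701 , -12.32420682]), 'joint_vel': array([-0.12969978, -0.09346343,  0.0013727 , -0.08182136, -0.08646289,
        0.05313788,  0.00358443]), 'joint_efforts': array([ 1.12837311e-03, -5.39608169e+01, -1.26661576e+00, -1.58530086e+01,
        8.96551501e-03,  9.49816749e-03,  7.05608031e-06]), 'tcp_pos': array([266.99162193, 564.36387981, 230.46736065]), 'eef_rot': array([-1.79892322e+02,  9.88986074e-03,  1.54694750e+02]), 'force': array([-0.33893886,  0.64386076,  0.04983043]), 'torque': array([-0.00922508, -0.03264371,  0.00406931]), 'gripper_force': 0.0, 'grip_width': 85.42009660433568}
scene {'fov_y': 49.20625744782013, 'cx': 326.5522785558549, 'cy': 192.7964140310872, 'world_from_camera': array([[ 5.81574805e-01, -4.28585041e-01,  6.91437350e-01,
        -9.26733343e+01],
       [-8.13104687e-01, -2.79997298e-01,  5.10355053e-01,
        -5.19011546e+02],
       [-2.51299515e-02, -8.59020591e-01, -5.11323880e-01,
         5.72753591e+02],
       [ 0.00000000e+00,  0.00000000e+00,  0.00000000e+00,
         1.00000000e+00]])}
top {'fov_y': 50.075790901637504, 'cx': 321.5793375272955, 'cy': 195.8631975196213, 'world_from_camera': array([[-2.60763370e-02, -9.78227719e-01,  2.05889663e-01,
         3.76283908e+02],
       [-9.99659619e-01,  2.56860148e-02, -4.56890063e-03,
        -1.96855926e+01],
       [-8.19059694e-04, -2.05938723e-01, -9.78564546e-01,
         9.43667980e+02],
       [ 0.00000000e+00,  0.00000000e+00,  0.00000000e+00,
         1.00000000e+00]])}
```

View pics/scene0.png

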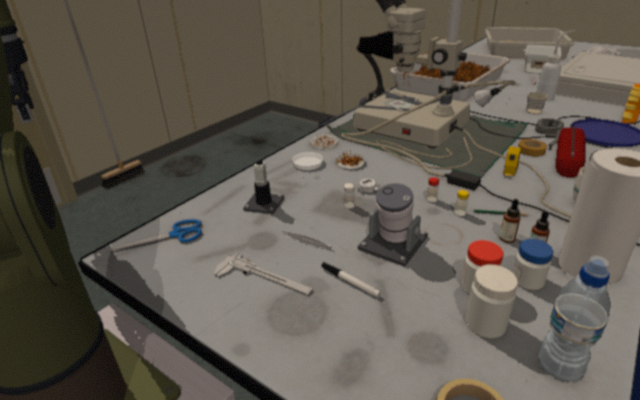

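View pics/top0.png

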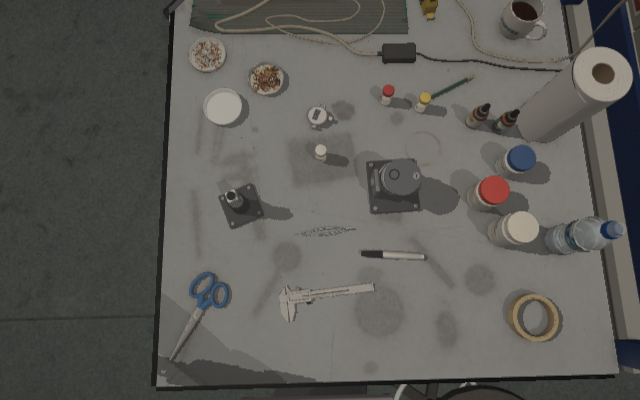

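The scene view shows the stand with the probe at about (263,190), the housing at (394,220), a vial at (349,195), forceps at (308,240) and the pen at (352,280). In the top view the stand is at (240,205) and the housing at (397,182), with the ring visible on the cap at about (394,174).

```bash
python3 - <<'E'
import cv2, numpy as np
t=np.load("top0.npz")["p"][:,:,::-1]; s=np.load("scene0.npz")["p"][:,:,::-1]
def c(im,x,y,w=66,h=50): return cv2.resize(im[y:y+h,x:x+w],(400,300),interpolation=cv2.INTER_CUBIC)
a=np.vstack([np.hstack([c(t,362,150),c(t,210,178)]),np.hstack([c(s,358,180,80,60+18-18),c(s,235,158,80,60)])])
cv2.imwrite("pics/crop.png",np.clip(a*1.6,0,255).astype(np.uint8))
E
```

```text
(no output)
```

View pics/crop.png

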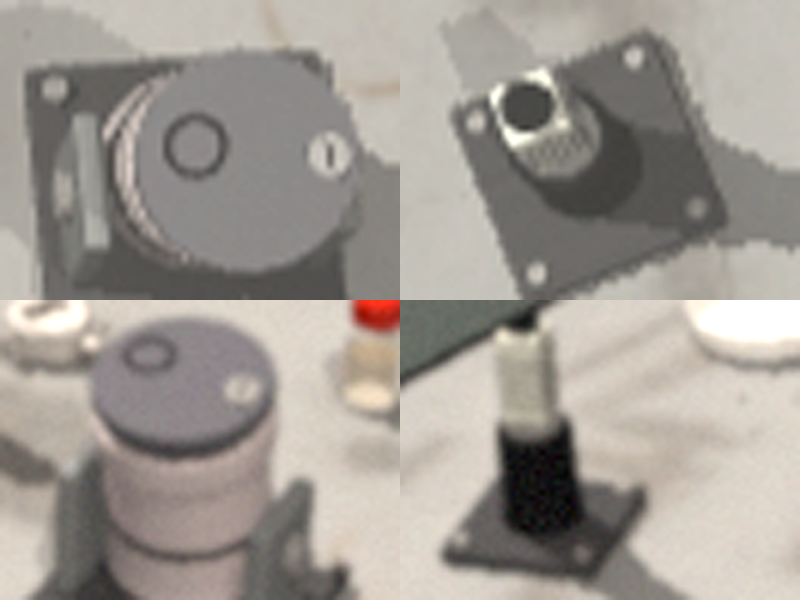

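The crops show the cap face with the ring at top-picture (394,174.5) and the vent plug at (416.5,175.5); in the scene picture these are at (388,191) and (406.6,197.6). The probe's black button sits on the white square grip at top-picture (231,195).

```bash
cat > h.py <<'E'
import cv2, numpy as np
from cell import arm, vision, job
C={n:vision.get_calibration(n) for n in("scene","top")}
def F(n): return 200/np.tan(np.radians(C[n]["fov_y"]/2))
def ray(n,u,v):
    c=C[n];T=c["world_from_camera"];d=T[:3,:3]@np.array([(u-c["cx"])/F(n),(v-c["cy"])/F(n),1]);return T[:3,3],d
def tri(a,b):
    o1,d1=ray("top",*a);o2,d2=ray("scene",*b)
    s=np.linalg.lstsq(np.c_[d1,-d2],o2-o1,rcond=None)[0]
    p,q=o1+s[0]*d1,o2+s[1]*d2;return (p+q)/2,np.linalg.norm(p-q)
def onz(n,u,v,z):
    o,d=ray(n,u,v);return o+d*(z-o[2])/d[2]
def cloud(n,d,m):
    v,u=np.nonzero(m&(d>0));z=d[v,u];o,_=ray(n,0,0)
    return np.array([o+ray(n,a,b)[1]*k for a,b,k in zip(u,v,z)])
def proj(n,P):
    T=C[n]["world_from_camera"];p=T[:3,:3].T@(np.asarray(P)-T[:3,3]);return p[:2]/p[2]*F(n)+[C[n]["cx"],C[n]["cy"]]
E
python3 - <<'E'
from h import *
np.set_printoptions(precision=2,suppress=True)
t=np.load("top0.npz");s=np.load("scene0.npz")
R,e=tri((393.9,174.0),(387.3,190.5));V,e2=tri((416,175),(406.1,197.1));print("ring",R,e,"vent",V,e2,np.linalg.norm(R-V),np.degrees(np.arctan2(*(R-V)[1::-1])))
for n,D,(cu,cv),r in(("top",t,(403,176.3),12),("scene",s,(394.5,196),9)):
    vv,uu=np.mgrid[:400,:640];m=((uu-cu)**2+((vv-cv)*(1 if n=="top" else 1.4))**2<r*r)
    P=cloud(n,D["d"],m);c=np.median(P,0);_,S,W=np.linalg.svd(P-c,full_matrices=False);w=W[2]*np.sign(W[2][2])
    print(n,len(P),c,"normal",w,"lean",np.degrees(np.arccos(w[2])),"az",np.degrees(np.arctan2(w[1],w[0])),"ring height over plane",(R-c)@w,(V-c)@w,"rms",S[2]/len(P)**.5)
# stand base (dark) contour and housing base in top
g=cv2.cvtColor(t["p"],cv2.COLOR_RGB2GRAY);hsv=cv2.cvtColor(t["p"],cv2.COLOR_RGB2HSV)
print(t["p"][220,250],t["p"][228,255],t["p"][200,375],t["p"][178,400],t["p"][150,380],s["p"][220,263])
for nm,(x,y,w,h) in(("stand",(212,178,60,52)),("housing",(360,152,66,64))):
    m=(g[y:y+h,x:x+w]<78).astype(np.uint8)
    cs,_=cv2.findContours(m,0,1);k=max(cs,key=cv2.contourArea)
    b=cv2.boxPoints(cv2.minAreaRect(k))+[x,y];print(nm,b.ravel());W=np.array([onz("top",*q,8)for q in b]);print(W[:,:2].ravel(),W.mean(0),[np.linalg.norm(W[i]-W[i-1]) for i in(0,1)],np.degrees(np.arctan2(*(W[1]-W[0])[1::-1])))
    cv2.imwrite(f"pics/m_{nm}.png",cv2.resize(m*255,None,fx=5,fy=5))
# button centre
B,e=tri((210+527/6.06-.5,178+105/6-.5),(235+518/5-80-.5,158+23/5-.5));print("button",B,e)
E
```

```text
ring [ 589.38 -167.81  123.35] 0.1821634902014114 vent [ 586.05 -211.25  123.95] 0.2249567940997153 43.574192919560694 85.61334407687984
top 451 [ 583.97 -185.14  124.82] normal [-0.22 -0.    0.97] lean 12.921023106738673 az -179.31701083998303 ring height over plane -2.687753514255316 -1.2352135195778111 rms 1.4987399252858127
scene 185 [ 579.41 -189.96  123.21] normal [-0.21 -0.01  0.98] lean 11.892911677081237 az -178.4034471453214 ring height over plane -2.0449335065920855 -0.5150245100397923 rms 1.0171027895441769
[59 57 55] [106 103  98] [68 66 64] [89 87 86] [125 122 117] [120 114 107]
stand [217.61 194.5  253.14 181.81 265.72 217.03 230.19 229.72]
[582.37 208.18 609.49 128.96 528.6  100.61 502.43 178.65] [555.72 154.1    8.  ] [np.float64(85.21232269084547), np.float64(83.7308416835067)] -71.10139426447057
housing [365.31 161.38 419.01 157.08 423.25 210.14 369.55 214.44]
[ 650.57 -125.44  657.51 -248.09  534.89 -248.56  528.38 -129.08] [ 592.84 -187.79    8.  ] [np.float64(122.24394557021162), np.float64(122.84233007756055)] -86.7619868566759
button [508.66  49.   173.81] 82.66327933473319
```

```bash
cat >> h.py <<'E'
from scipy.spatial.transform import Rotation as Ro
import json
def row(cur,tgt):  # cur,tgt=(pos,rpy deg): row numbers
    a=Ro.from_euler("xyz",cur[1],degrees=True);b=Ro.from_euler("xyz",tgt[1],degrees=True)
    return np.round(np.r_[a.inv().apply(np.array(tgt[0])-cur[0])/1000,(a.inv()*b).as_rotvec(degrees=True)/180],4)
def tool(n,yaw):  # tool z=-n, tool x nearest heading yaw
    z=-np.array(n)/np.linalg.norm(n);x=np.array([np.cos(np.radians(yaw)),np.sin(np.radians(yaw)),0]);x-=x@z*z;x/=np.linalg.norm(x)
    return Ro.from_matrix(np.c_[x,np.cross(z,x),z]).as_euler("xyz",degrees=True)
E
python3 - <<'E'
from h import *
np.set_printoptions(precision=2,suppress=True)
t=np.load("top0.npz");s=np.load("scene0.npz")
print(onz("top",230.5,195,117),tri((230.5,195),(258.2,163)))
print("check base centre reproj button", proj("top",(555.7,154.1,117)),proj("scene",(555.7,154.1,117)))
# white grip in scene: blob box
sp=s["p"][150:205,240:285];g=cv2.cvtColor(s["p"],cv2.COLOR_RGB2GRAY)
for v in range(155,206,3): print(v,g[v,248:276])
yaw=3;n=np.array([-np.sin(.22)*np.cos(np.radians(yaw)),-np.sin(.22)*np.sin(np.radians(yaw)),np.cos(.22)])
c=np.array([584.4,-185.1,124]);rpy=tool(n,93)
st=arm.observe();cur=(np.array([267.214,565.023,231.317]),st["eef_rot"])
print(n,rpy,row(cur,(c+100*n,rpy)),row((c,rpy),(c+100*n,rpy)))
E
```

```text
[556.68 156.16 117.  ] (array([557.75, 158.25, 109.57]), np.float64(1.5046073619712956))
check base centre reproj button [231.53 195.46] [258.88 160.9 ]
155 [ 64  63  62  61  59  58  62  60  59  59  59  60  58  62  62  63  60  57
  53  46  46  49  62  80  99 114 123 128]
158 [ 66  66  63  67  64  69  65  63  65  65  66  61  62  57  47  48  53  72
  94 111 122 130 131 132 131 133 132 130]
161 [ 64  66  67  68  66  63  61  56  50  40  33  26  17  30  71 115 131 132
 131 131 131 132 132 132 132 132 133 134]
164 [ 67  60  56  50  45  64 104 127 112  88  73  66  72  90 101 112 110 114
 124 130 132 130 133 130 131 131 132 131]
167 [ 63  79  99 113 122 124 123 121 121 118 119 116 120 120 106  88  82  92
 115 128 130 132 130 130 129 128 124 123]
170 [132 131 130 132 130 124 112 104 104 105 106 103 103 101  92  81  73  87
 110 123 126 124 120 120 116 117 117 123]
173 [131 132 133 133 134 128 116 108 103 100 103 103 103 103  96  82  73  77
  95 113 120 124 123 126 128 128 130 130]
176 [134 135 134 135 136 132 125 109 102  98 101 103 102 105 101  86  73  77
  95 122 132 131 134 133 130 130 129 
[... 460 characters left out ...]
111 118 119 119 117]
191 [133 133 133 134 132 126  96  56  19   7  11   8   9  12  15  12  12   6
  11  13  11  37  76 111 120 120 118 117]
194 [136 136 133 130 117  95  70  37  21  11  10  16   9  15  10  13   9  10
  17  13  13  14  44  70  85  89  88  94]
197 [132 129 112  92  72  62  58  43  24  10  11  10   8   5  10  13  13  10
  11  10   5  10  20  38  54  58  61  61]
200 [111  85  65  59  61  62  56  45  22  13   7  14  17  14  12  10   8  13
   5  16   7   8  15  25  44  54  58  60]
203 [69 62 59 62 63 62 61 56 42 25 20  6  6 13 15  9 12 15 14 16 13 27 30 34
 35 35 37 40]
[-0.22 -0.01  0.98] [167.39   0.    93.  ] [-0.59 -0.55  0.01 -0.06 -0.04  0.34] [-0.   0.  -0.1  0.   0.   0. ]
```

```bash
python3 - <<'E'
from h import *
n=np.array([-np.sin(.22)*np.cos(np.radians(3)),-np.sin(.22)*np.sin(np.radians(3)),np.cos(.22)])
c=np.array([584.4,-185.1,124]);st=arm.observe()
print(list(row((np.array([267.214,565.023,231.317]),[180,0,154.7]),(c+40*n,tool(n,93)))))
E
```

```text
[np.float64(-0.5996), np.float64(-0.5468), np.float64(0.0683), np.float64(-0.0631), np.float64(-0.0377), np.float64(0.3413)]
```

>>> send_rows(deltas=[-0.5996, -0.5468, 0.03, -0.0631, -0.0377, 0.3413, -1, -0.5996, -0.5468, 0.03, -0.0631, -0.0377, 0.3413, -1, -0.5996, -0.5468, 0.03, -0.0631, -0.0377, 0.3413, -1, -0.5996, -0.5468, 0.03, -0.0631, -0.0377, 0.3413, -1, -0.5996, -0.5468, 0.03, -0.0631, -0.0377, 0.3413, -1, -0.5996, -0.5468, 0.03, -0.0631, -0.0377, 0.3413, -1, -0.5996, -0.5468, 0.03, -0.0631, -0.0377, 0.3413, -1, -0.5996, -0.5468, 0.03, -0.0631, -0.0377, 0.3413, -1, -0.5996, -0.5468, 0.03, -0.0631, -0.0377, 0.3413, -1, -0.5996, -0.5468, 0.03, -0.0631, -0.0377, 0.3413, -1, -0.5996, -0.5468, 0.03, -0.0631, -0.0377, 0.3413, -1, -0.5996, -0.5468, 0.03, -0.0631, -0.0377, 0.3413, -1, -0.5996, -0.5468, 0.03, -0.0631, -0.0377, 0.3413, -1, -0.5996, -0.5468, 0.0683, -0.0631, -0.0377, 0.3413, -1, -0.5996, -0.5468, 0.0683, -0.0631, -0.0377, 0.3413, -1, -0.5996, -0.5468, 0.0683, -0.0631, -0.0377, 0.3413, -1, -0.5996, -0.5468, 0.0683, -0.0631, -0.0377, 0.3413, -1])

```text
clock: 2.22
tcp_pos: [576.4, -184.5, 164.4]
eef_rot: [167.3, 0.0, 93.1]
force: [0.4, 0.3, 0.3]
grip_width: 0.5
gripper_force: 0.0
```

>>> send_rows(deltas=[0, 0, 0.02, 0, 0, 0, -1, 0, 0, 0.032, 0, 0, 0, -1, 0, 0, 0.034, 0, 0, 0, -1, 0, 0, 0.035, 0, 0, 0, -1, 0, 0, 0.036, 0, 0, 0, -1, 0, 0, 0.037, 0, 0, 0, -1, 0, 0, 0.038, 0, 0, 0, -1, 0, 0, 0.039, 0, 0, 0, -1, 0, 0, 0.04, 0, 0, 0, -1, 0, 0, 0.041, 0, 0, 0, -1])

```text
clock: 3.48
tcp_pos: [584.3, -185.2, 123.8]
eef_rot: [167.4, 0.0, 93.0]
force: [-3.6, 0.2, 8.2]
grip_width: 0.1
gripper_force: 4.4
```

>>> send_rows(deltas=[0, 0, 0.001, 0, 0, 0, -1, 0, 0, 0.002, 0, 0, 0, -1, 0, 0, 0.003, 0, 0, 0, -1])

```text
clock: 3.85
tcp_pos: [584.9, -185.2, 120.9]
eef_rot: [167.4, 0.0, 93.0]
force: [-3.1, 0.1, 8.5]
grip_width: 0.2
gripper_force: 4.4
```

>>> send_rows(deltas=[0, 0, 0.001, 0, 0, 0, -1, 0, 0, 0.002, 0, 0, 0, -1])

```text
clock: 4.1
tcp_pos: [585.4, -185.2, 118.9]
eef_rot: [167.4, 0.0, 93.0]
force: [-3.4, 1.0, 9.6]
grip_width: -0.6
gripper_force: 4.4
```

>>> send_rows(deltas=[0, 0, 0.001, 0, 0, 0, -1, 0, 0, 0.002, 0, 0, 0, -1])

```text
clock: 4.35
tcp_pos: [585.6, -185.2, 118.0]
eef_rot: [167.4, 0.0, 93.0]
force: [-8.4, 1.3, 24.9]
grip_width: 0.2
gripper_force: 13.2
```

>>> send_rows(deltas=[0, 0, 0.0005, 0, 0, 0, -1, 0, 0, 0.0005, 0, 0, 0, -1])

```text
clock: 4.6
tcp_pos: [585.6, -185.2, 118.0]
eef_rot: [167.4, 0.1, 93.0]
force: [-8.4, 1.0, 21.4]
grip_width: 0.0
gripper_force: 11.7
```

>>> send_rows(deltas=[0, 0, -0.01, 0, 0, 0, -1, 0, 0, -0.06, 0, 0, 0, -1, 0, 0, -0.1, 0, 0, 0, -1, 0, 0, -0.1, 0, 0, 0, -1])

```text
clock: 5.1
tcp_pos: [565.7, -187.0, 216.5]
eef_rot: [167.1, 0.1, 92.9]
force: [0.7, -0.3, -0.9]
grip_width: -0.3
gripper_force: 0.0
```

```bash
python3 - <<'E'
from h import *
st=arm.observe();cur=(st["tcp_pos"],st["eef_rot"]);print(st["tcp_pos"],st["eef_rot"],st["force"])
print([float(v) for v in row(cur,([556.5,155.5,170],[180,0,108.9]))])
E
```

```text
[ 565.7072548  -187.04691497  216.46913427] [1.67063905e+02 1.24215972e-01 9.29467194e+01] [ 0.72382741 -0.29155231 -0.92888126]
[0.3427, -0.002, 0.0464, 0.0713, 0.0107, -0.0882]
```

>>> send_rows(deltas=[0.3427, -0.002, 0.0464, 0.0713, 0.0107, -0.0882, 1, 0.3427, -0.002, 0.0464, 0.0713, 0.0107, -0.0882, 1, 0.3427, -0.002, 0.0464, 0.0713, 0.0107, -0.0882, 1, 0.3427, -0.002, 0.0464, 0.0713, 0.0107, -0.0882, 1, 0.3427, -0.002, 0.0464, 0.0713, 0.0107, -0.0882, 1, 0.3427, -0.002, 0.0464, 0.0713, 0.0107, -0.0882, 1, 0.3427, -0.002, 0.0464, 0.0713, 0.0107, -0.0882, 1, 0.3427, -0.002, 0.0464, 0.0713, 0.0107, -0.0882, 1, 0.3427, -0.002, 0.0464, 0.0713, 0.0107, -0.0882, 1])

```text
clock: 6.22
tcp_pos: [554.7, 154.3, 167.2]
eef_rot: [-179.7, -0.1, 108.8]
force: [0.5, -0.5, -0.1]
grip_width: 85.6
gripper_force: 0.0
```

```bash
python3 - <<'E'
from h import *
st=arm.observe();print(st["tcp_pos"],st["eef_rot"],st["grip_width"])
o=[]
for n,a in(("top",None),("scene",None)):
    p,d=vision.camera(n);np.savez(n+"1.npz",p=p,d=d)
    g=p[:,:,::-1]
    h=g[150:200,362:428] if n=="top" else g[180:230,362:428]
    q=g[150:240,180:300] if n=="top" else g[110:200,210:330]
    o.append(np.hstack([cv2.resize(h,(396,300),interpolation=2),cv2.resize(q,(400,300),interpolation=2)]))
cv2.imwrite("pics/c1.png",np.clip(np.vstack(o)*1.5,0,255).astype(np.uint8))
E
```

```text
[554.72366439 154.26423704 167.20642475] [-1.79667543e+02 -1.42303233e-01  1.08791820e+02] 85.59122167150436
```

View pics/c1.png

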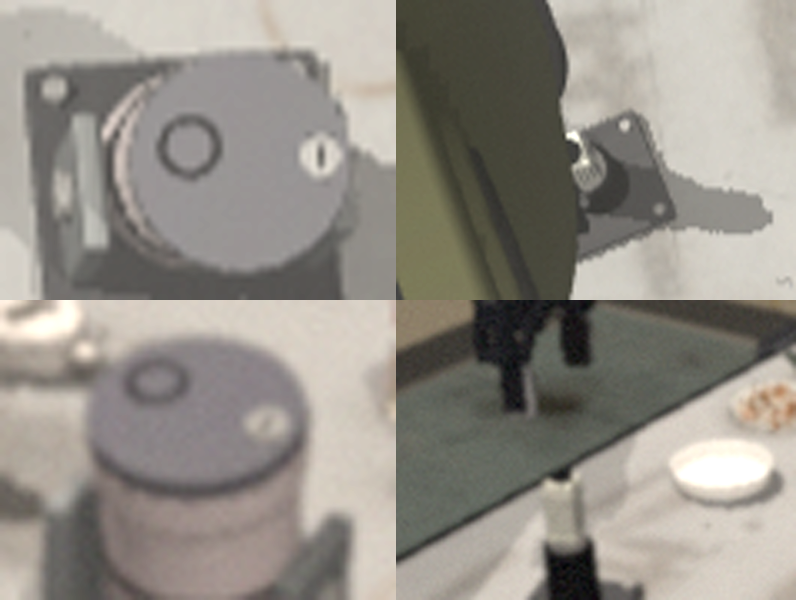

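The cap now sits lower on the can, with the ring at top-picture (393.2,174) and scene (387.7,193). The open gripper is above the probe, which stands centred below it at about scene (261,170).

>>> send_rows(deltas=[0.0003, 0.0017, 0.04, 0, 0, 0, 1, 0.0003, 0.0017, 0.07, 0, 0, 0, 1, 0.0003, 0.0017, 0.085, 0, 0, 0, 1, 0.0003, 0.0017, 0.094, 0, 0, 0, 1, 0.0003, 0.0017, 0.094, 0, 0, 0, 1])

```text
clock: 6.95
tcp_pos: [555.7, 157.3, 73.6]
eef_rot: [-179.7, -0.2, 108.9]
force: [-0.4, 0.0, 0.4]
grip_width: 85.6
gripper_force: 0.0
```

```bash
python3 - <<'E'
from h import *
np.set_printoptions(precision=2,suppress=True)
R,e=tri((393.2,174.0),(387.7,193));V,e2=tri((415,175.3),(406.2,200.2));print("ring",R,e,"vent",V,e2,np.linalg.norm(R-V),np.degrees(np.arctan2(*(R-V)[1::-1])))
# contact plane -> ring from top/scene ray on touched plane
n=np.array([-np.sin(.22),-np.sin(.22)*.04,np.cos(.22)]);P0=np.array([585.6,-185.2,118.0])
for k,uv in(("top",(393.2,174.0)),("scene",(387.7,193)),("top",(415,175.3)),("scene",(406.2,200.2))):
    o,d=ray(k,*uv);print(k,o+d*((P0-o)@n)/(d@n))
st=arm.observe();print(st["tcp_pos"],st["eef_rot"],st["force"])
vv,uu=np.mgrid[:400,:640]
for k,(cu,cv),a,b in(("top",(403,176.3),14,14),("scene",(395,198),13,8)):
    d=np.load(k+"1.npz")["d"];Q=cloud(k,d,((uu-cu)/a)**2+((vv-cv)/b)**2<1);A=np.c_[Q[:,:2]-Q[:,:2].mean(0),np.ones(len(Q))]
    f=np.linalg.lstsq(A,Q[:,2],rcond=None)[0];print(k,"lean",np.degrees(np.arctan(np.hypot(f[0],f[1]))),"yaw",np.degrees(np.arctan2(f[1],f[0])),Q.mean(0))
E
```

```text
ring [ 591.33 -167.81  116.44] 0.5540319208707358 vent [ 587.6  -211.17  115.94] 0.43959004478942154 43.52703599511471 85.0825167444664
top [ 590.42 -167.08  119.24]
scene [ 588.2  -169.71  118.72]
top [ 586.92 -210.5   118.07]
scene [ 585.24 -212.46  117.68]
[555.67 157.35  73.62] [-179.73   -0.21  108.94] [-0.39  0.02  0.44]
top lean 12.900427335903892 yaw -2.144217060710927 [ 585.51 -186.47  118.02]
scene lean 11.954515846728546 yaw -4.375614212294113 [ 581.91 -189.59  116.84]
```

>>> send_rows(deltas=[-0.0023, -0.0003, 0, 0, 0, 0, 1, -0.0023, -0.0003, 0, 0, 0, 0, -1, -0.0023, -0.0003, 0, 0, 0, 0, -1, -0.0023, -0.0003, 0, 0, 0, 0, -1, -0.0023, -0.0003, 0, 0, 0, 0, -1, -0.0023, -0.0003, 0, 0, 0, 0, -1, -0.0023, -0.0003, 0, 0, 0, 0, -1, -0.0023, -0.0003, 0, 0, 0, 0, -1, -0.0023, -0.0003, 0, 0, 0, 0, -1], squeeze=40)

```text
clock: 8.07
tcp_pos: [556.0, 155.2, 73.7]
eef_rot: [-179.7, -0.2, 109.0]
force: [-1.3, 0.0, 4.7]
grip_width: 21.2
gripper_force: 40.6
```

>>> send_rows(deltas=[0, 0, -0.005, 0, 0, 0, -1, 0, 0, -0.02, 0, 0, 0, -1, 0, 0, -0.04, 0, 0, 0, -1, 0, 0, -0.06, 0, 0, 0, -1, 0, 0, -0.1, 0, 0, 0, -1, 0, 0, -0.14, 0, 0, 0, -1, 0, 0, -0.14, 0, 0, 0, -1, 0, 0, -0.14, 0, 0, 0, -1])

```text
clock: 9.07
tcp_pos: [556.2, 154.5, 213.5]
eef_rot: [-179.7, -0.2, 108.9]
force: [-0.1, -0.4, -1.3]
grip_width: 21.3
gripper_force: 40.1
```

```bash
python3 - <<'E'
from h import *
st=arm.observe();print(st["tcp_pos"],st["eef_rot"],st["force"])
o=[]
for n in("top","scene"):
    p,d=vision.camera(n);np.savez(n+"2.npz",p=p,d=d)
    u,v=proj(n,st["tcp_pos"]+[0,0,-30]).astype(int);print(n,u,v)
    if n=="scene": cv2.imwrite("pics/c2.png",np.clip(cv2.resize(p[max(v-50,0):v+50,u-60:u+60,::-1],(720,600),interpolation=2)*1.5,0,255).astype(np.uint8)); print(u-60,max(v-50,0))
E
```

```text
[556.2426762  154.52964193 213.45576646] [-179.67604844   -0.20025999  108.94676978] [-0.09958815 -0.38038455 -1.3225016 ]
top 223 187
scene 255 134
195 84
```

View pics/c2.png

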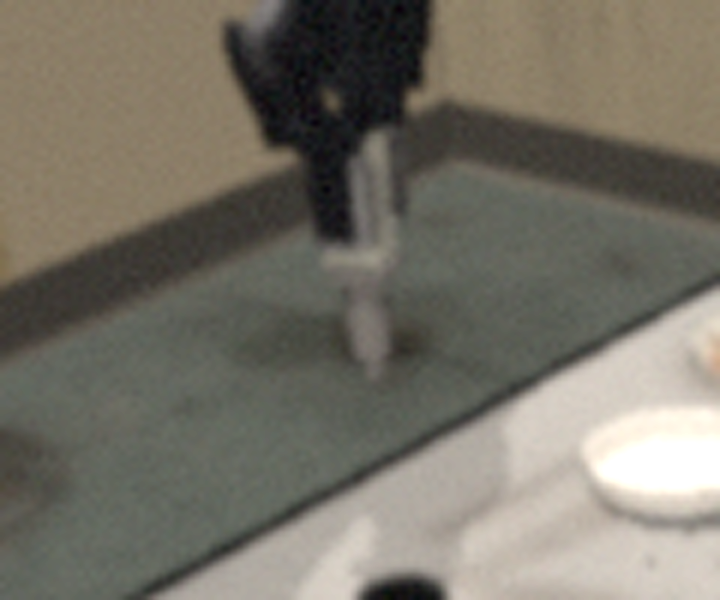

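The scene view shows the probe held upright in the fingers, clear of its sleeve, with its tip at about scene pixel (257,147).

```bash
python3 - <<'E'
from h import *
np.set_printoptions(precision=4,suppress=True)
st=arm.observe();t=st["tcp_pos"]
print("exp collar,tip",proj("scene",t+[0,0,-13.7]),proj("scene",t+[0,0,-58.7]),"meas",195+355/6-.5,84+258/6-.5,256.8,146.9)
y=np.radians(3);n=np.array([-np.sin(.22)*np.cos(y),-np.sin(.22)*np.sin(y),np.cos(.22)])
S=np.array([589.3,-168.4,119.0]);rpy=tool(n,93)
print([float(v) for v in row((t,st["eef_rot"]),(S+n*(58.7+15)+[0,0,30],rpy))],S+n*73.7,rpy)
E
```

```text
exp collar,tip [255.0189 128.3081] [257.1454 146.5611] meas 253.66666666666666 126.5 256.8 146.9
[-0.3117, -0.0887, -0.0089, -0.0722, -0.0105, 0.0882] [ 573.2385 -169.2417  190.9236] [167.3949   0.      93.    ]
```

>>> send_rows(deltas=[-0.3117, -0.0887, -0.0089, -0.0722, -0.0105, 0.0882, -1, -0.3117, -0.0887, -0.0089, -0.0722, -0.0105, 0.0882, -1, -0.3117, -0.0887, -0.0089, -0.0722, -0.0105, 0.0882, -1, -0.3117, -0.0887, -0.0089, -0.0722, -0.0105, 0.0882, -1, -0.3117, -0.0887, -0.0089, -0.0722, -0.0105, 0.0882, -1, -0.3117, -0.0887, -0.0089, -0.0722, -0.0105, 0.0882, -1, -0.3117, -0.0887, -0.0089, -0.0722, -0.0105, 0.0882, -1, -0.3117, -0.0887, -0.0089, -0.0722, -0.0105, 0.0882, -1, -0.3117, -0.0887, 0.005, -0.0722, -0.0105, 0.0882, -1, -0.3117, -0.0887, 0.0211, -0.0722, -0.0105, 0.0882, -1, -0.3117, -0.0887, 0.0211, -0.0722, -0.0105, 0.0882, -1, -0.3117, -0.0887, 0.0211, -0.0722, -0.0105, 0.0882, -1])

```text
clock: 10.68
tcp_pos: [574.2, -167.8, 191.7]
eef_rot: [167.2, -0.1, 93.1]
force: [0.2, -0.4, -1.6]
grip_width: 21.3
gripper_force: 40.1
```

```bash
python3 - <<'E'
from h import *
st=arm.observe();print(st["tcp_pos"],st["eef_rot"],st["force"])
o=[]
for n in("top","scene"):
    p,d=vision.camera(n);np.savez(n+"3.npz",p=p,d=d)
    y0=145 if n=="top" else 155
    o.append(cv2.resize(p[y0:y0+75,360:460 if n=="top" else 460,::-1][:, :50 if n=="top" else 66] if 0 else p[y0:y0+75,355:405 if n=="top" else 405,::-1],(400,600),interpolation=2))
cv2.imwrite("pics/c3.png",np.clip(np.hstack(o)*1.5,0,255).astype(np.uint8))
E
```

```text
[ 574.21095418 -167.82039666  191.69539901] [ 1.67237211e+02 -6.93138580e-02  9.30762045e+01] [ 0.16245939 -0.41344693 -1.55921255]
```

View pics/c3.png

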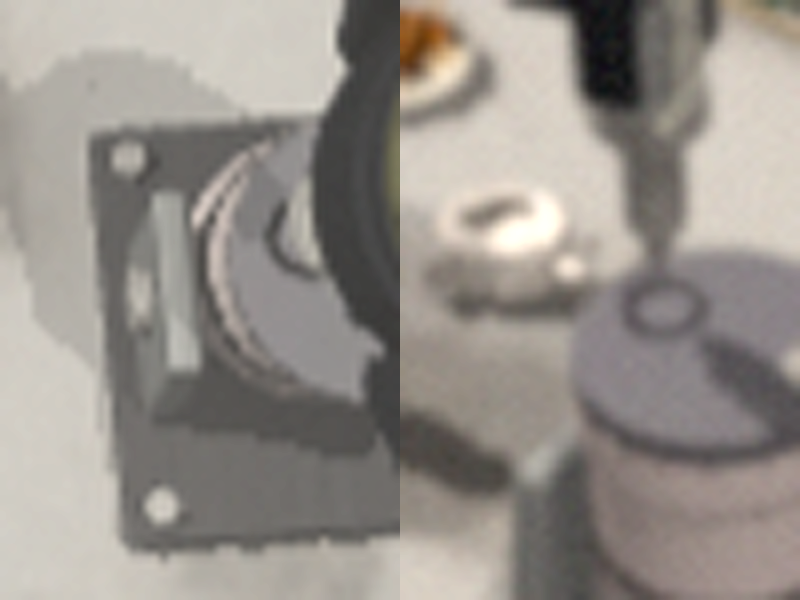

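The scene view shows the tip at pixel (386.4,188.5), just above and behind the ring centred at (387.9,192.9). The top view is mostly hidden by the gripper.

```bash
python3 - <<'E'
from h import *
np.set_printoptions(precision=2,suppress=True)
st=arm.observe();t=st["tcp_pos"];R=Ro.from_euler("xyz",st["eef_rot"],degrees=True).as_matrix();z=R[:,2]
tip=t+58.7*z;pt=proj("scene",tip);off=np.array([386.4,188.5])-pt
y=np.radians(3);n=np.array([-np.sin(.22)*np.cos(y),-np.sin(.22)*np.sin(y),np.cos(.22)]);P0=np.array([585.6,-185.2,118.0])
g=(tip-P0)@n;L=tip+z*g/(-(z@n));print("tip",tip,pt,off,"gap",g,"land",L,proj("scene",L)+off,"z.n",z@n)
def hit(k,u,v):
    o,d=ray(k,u,v);return o+d*((P0-o)@n)/(d@n)
for name,o in(("with off",off),("no off",0*off)):
    S=hit("scene",*(np.array([387.8,192.95])-o));print(name,S,"shift tool axes",R.T@(S-L))
print("top-based",hit("top",393.2,174.0), "home model vent/cap centre")
# ring via cap ellipse in top: nothing; print expected spot from P_cap centre in depth
E
```

```text
tip [ 587.48 -167.61  134.97] [386.97 185.88] [-0.57  2.62] gap 15.952989524550697 land [ 591.01 -167.41  119.42] [386.81 194.41] z.n -0.9999924907911055
with off [ 595.64 -167.09  120.45] shift tool axes [0.08 4.76 0.02]
no off [ 588.36 -169.84  118.8 ] shift tool axes [-2.29 -2.84 -0.01]
top-based [ 590.41 -167.07  119.29] home model vent/cap centre
```

```bash
python3 - <<'E'
from h import *
np.set_printoptions(precision=0,suppress=True,linewidth=200)
D=np.load("scene3.npz");p,d=D["p"],D["d"]
print(cv2.cvtColor(p,cv2.COLOR_RGB2GRAY)[176:200,378:398]);print(d[170:198:2,378:398])
c=cv2.resize(p[165:205,368:412,::-1],(660,600),interpolation=2);c=np.clip((c.astype(float)-40)*2,0,255)
cv2.imwrite("pics/c4.png",c.astype(np.uint8))
E
```

```text
[[140 141 140 133 113  81  66  61  63  65  64  72  98 127 139 142 142 140 141 141]
 [138 142 140 135 113  82  65  64  65  67  67  70  96 127 139 141 139 140 140 142]
 [139 140 137 137 116  84  63  64  68  68  70  73  95 124 139 139 141 140 139 143]
 [139 138 141 136 120  88  66  66  67  73  71  73  94 126 140 141 140 140 140 141]
 [141 140 138 136 119  90  68  70  74  73  74  74  95 126 140 141 139 141 141 141]
 [139 137 140 136 121  90  69  67  74  76  73  75  95 125 138 140 140 139 141 139]
 [137 137 137 135 124  95  73  70  70  73  76  78 102 129 140 141 143 141 140 141]
 [135 134 135 135 129 105  85  72  73  74  77  88 108 131 140 139 141 139 141 139]
 [124 125 131 132 131 121 103  83  73  73  80 101 122 134 136 137 137 138 136 139]
 [115 115 127 133 134 131 117  93  73  70  82 106 123 129 127 126 127 127 125 127]
 [113 118 128 133 132 129 120  97  72  72  84 101 110 110 110 109 107 107 108 107]
 [118 121 129 130 130 124 112  93  78  73  84  95  96  95  94  93  93  93  93  94]
 [122 122 127 128 121 110  97  86  76  72  82  89  90  89  89  91  90  89  88  90]
 [106 109 116 113 104
[... 1915 characters left out ...]
1142. 1143.  867.  867.  867.  898.  896.  895.  897.  896.  894.  894.  893.  895.]
 [1105. 1142. 1133. 1135. 1137.  894.  893.  897.  894.  895.  894.  893.  890.  892.  892.  891.  892.  888.  892.  888.]
 [1124. 1128.  894.  889.  888.  888.  894.  890.  889.  888.  888.  887.  887.  888.  888.  888.  885.  885.  885.  886.]
 [ 889.  889.  888.  888.  887.  886.  889.  885.  886.  883.  883.  880.  884.  885.  882.  885.  885.  879.  879.  878.]
 [ 885.  885.  883.  883.  883.  881.  882.  882.  882.  881.  879.  878.  879.  879.  876.  879.  875.  875.  877.  876.]
 [ 876.  878.  880.  880.  878.  877.  875.  876.  875.  870.  877.  874.  875.  874.  873.  874.  876.  876.  870.  873.]]
```

View pics/c4.png

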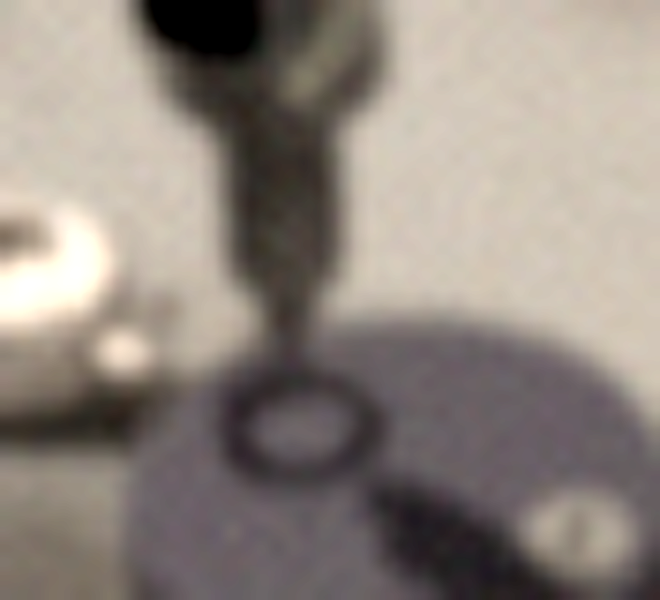

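The tip ends near scene (387,187) and the ring centre is at (387.6,192.9). The landing point needs only a shift of about -0.8, -0.6 mm.

>>> send_rows(deltas=[-0.0008, -0.0006, 0.003, 0, 0, 0, -1, -0.0008, -0.0006, 0.008, 0, 0, 0, -1, -0.0008, -0.0006, 0.012, 0, 0, 0, -1, -0.0008, -0.0006, 0.014, 0, 0, 0, -1, -0.0008, -0.0006, 0.014, 0, 0, 0, -1, -0.0008, -0.0006, 0.014, 0, 0, 0, -1])

```text
clock: 11.52
tcp_pos: [576.6, -169.3, 178.0]
eef_rot: [167.2, -0.1, 93.0]
force: [0.3, -0.5, -1.7]
grip_width: 21.3
gripper_force: 40.1
```

>>> send_rows(deltas=[0, 0, 0.001, 0, 0, 0, -1, 0, 0, 0.001, 0, 0, 0, -1, 0, 0, 0.001, 0, 0, 0, -1])

```text
clock: 11.9
tcp_pos: [576.7, -169.3, 176.9]
eef_rot: [167.2, -0.1, 93.0]
force: [0.3, 0.4, -1.5]
grip_width: 21.5
gripper_force: 40.1
```

>>> send_rows(deltas=[0, 0, 0.001, 0, 0, 0, -1, 0, 0, 0.001, 0, 0, 0, -1, 0, 0, 0.001, 0, 0, 0, -1])

```text
clock: 12.28
tcp_pos: [577.0, -169.3, 176.1]
eef_rot: [167.2, -0.1, 93.0]
force: [-0.7, -0.2, 0.3]
grip_width: 21.4
gripper_force: 40.2
```

>>> send_rows(deltas=[0, 0, 0.001, 0, 0, 0, -1, 0, 0, 0.001, 0, 0, 0, -1, 0, 0, 0.001, 0, 0, 0, -1])

```text
clock: 12.65
tcp_pos: [577.3, -169.3, 175.1]
eef_rot: [167.2, -0.1, 93.0]
force: [-0.9, -0.2, 1.0]
grip_width: 21.7
gripper_force: 40.3
```

>>> send_rows(deltas=[0, 0, 0.001, 0, 0, 0, -1, 0, 0, 0.002, 0, 0, 0, -1, 0, 0, 0.002, 0, 0, 0, -1, 0, 0, 0.002, 0, 0, 0, -1])

```text
clock: 13.15
tcp_pos: [577.7, -169.3, 173.1]
eef_rot: [167.2, -0.1, 93.0]
force: [-0.3, -0.3, 2.1]
grip_width: 21.4
gripper_force: 40.3
```

```bash
python3 - <<'E'
from h import *
fs=[]
for i in range(10):
    p,d=vision.camera("scene");st=arm.observe();R=Ro.from_euler("xyz",st["eef_rot"],degrees=True).as_matrix();fs.append(-R[:,2]@(st["force"]-np.array([.25,-.2,-1.6])))
print(np.mean(fs),np.std(fs),st["tcp_pos"],st["eef_rot"])
y=np.radians(3);n=np.array([-np.sin(.22)*np.cos(y),-np.sin(.22)*np.sin(y),np.cos(.22)])
print("height of TCP over face",(st["tcp_pos"]-[585.6,-185.2,118.0])@n)
np.savez("scene5.npz",p=p,d=d)
c=cv2.resize(p[155:210,362:417,::-1],(600,600),interpolation=2);cv2.imwrite("pics/c5.png",np.clip((c.astype(float)-40)*2,0,255).astype(np.uint8))
E
```

```text
3.8621336356351534 0.34273560263818453 [ 577.66998019 -169.26326812  173.04260843] [ 1.67233385e+02 -5.83368172e-02  9.29970122e+01]
height of TCP over face 55.2621172281702
```

View pics/c5.png

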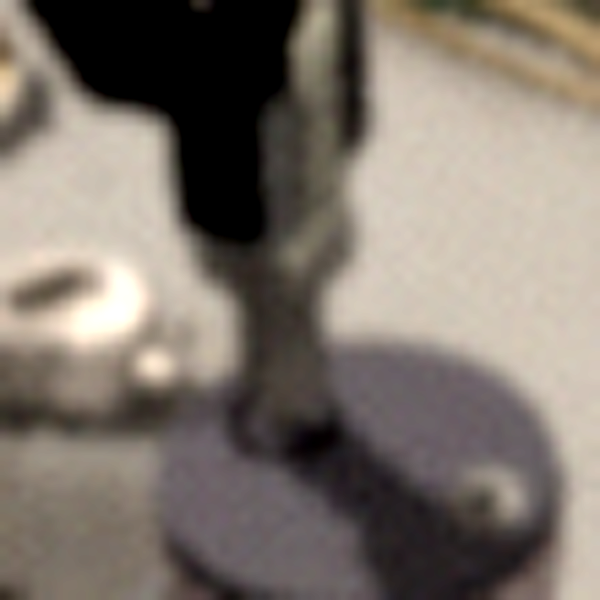

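```bash
python3 - <<'E'
from h import *
np.set_printoptions(precision=0,suppress=True,linewidth=200)
D=np.load("scene5.npz");d=D["d"];print(d[184:200,380:398]);print(cv2.cvtColor(D["p"],cv2.COLOR_RGB2GRAY)[184:200,380:398])
E
```

```text
[[1151. 1153. 1157.  868.  860.  859.  856.  858.  858.  858.  860.  864. 1151. 1149. 1152. 1155. 1151. 1152.]
 [1146. 1151. 1147. 1144.  863.  861.  857.  857.  858.  858.  859.  866. 1148. 1147. 1143. 1145. 1143. 1146.]
 [1145. 1144. 1140. 1144.  867.  865.  863.  861.  859.  862.  862.  867.  896.  896.  893.  895.  895.  895.]
 [1140. 1139. 1142. 1140.  868.  864.  861.  862.  863.  862.  864.  870.  895.  894.  894.  892.  891.  894.]
 [1134. 1136. 1138.  898.  868.  866.  863.  861.  862.  863.  867.  869.  892.  891.  890.  889.  891.  889.]
 [1132. 1128.  892.  889.  874.  867.  868.  865.  865.  868.  867.  870.  886.  889.  887.  886.  887.  889.]
 [ 893.  895.  891.  894.  871.  869.  866.  868.  865.  869.  868.  873.  884.  888.  886.  885.  885.  883.]
 [ 888.  886.  887.  886.  889.  875.  869.  870.  867.  870.  872.  888.  885.  884.  882.  888.  883.  884.]
 [ 888.  886.  885.  888.  886.  885.  877.  869.  873.  876.  886.  881.  883.  881.  880.  883.  881.  879.]
 [ 888.  886.  882.  883.  885.  884.  886.  879.  876.  883.  880.  879.  879.    0.  877.  878.  87
[... 1177 characters left out ...]
 82  89  90  91  91  90]
 [ 80  82  74  67  59  63  73  72  73  76  74  72  75  86  89  88  92  90]
 [ 78  77  71  57  58  67  71  70  71  72  73  70  65  76  88  92  88  91]
 [ 80  80  74  59  62  72  70  64  63  60  64  61  55  69  82  87  91  90]
 [ 86  88  77  63  63  72  69  63  57  50  46  46  44  58  74  81  89  90]
 [ 91  90  84  68  61  64  69  63  54  45  40  40  43  54  62  70  84  89]
 [ 92  92  91  78  66  66  67  62  50  44  44  47  52  56  59  63  75  80]
 [ 91  90  88  85  84  79  77  71  62  55  51  54  55  54  57  56  63  70]
 [ 91  91  90  89  90  88  88  87  77  63  58  58  57  53  58  56  57  61]
 [ 90  92  92  90  92  89  90  90  85  78  69  65  59  56  58  57  56  53]]
```

The plunger's end is at about scene (388,193), on the ring centre at (387.6,192.9). The spring force is about 3.8 N, which means it is pressed in about 4 mm. Handing the job in now.

```bash
python3 -c "
from cell import job;print(job.job_done())"
```

```text
the job is handed in; nothing more can be done
None
```

The job is handed in: the cap was pressed home with empty fingers, and the gripped probe is held square to the face with its tip at the ring's centre and its spring about 4 mm in; the verdict was not shown.

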